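Peg the rail and hold it in the press

ROBOT

A 6-joint arm with a two-finger parallel gripper is mounted at the origin on the work surface. World frame = base frame: x ahead of the robot, y to its left, z up, the work surface at z = 0. Lengths are in mm, angles in rad, forces in N, time in s.
With the tool pointing down it reaches from about 325 to 775 mm from the base axis. Payload 9.3 kg.
Tool frame: the origin (TCP) lies between the finger pads; the fingertips stand r.finger_overhang ahead of it and the grasp point (between the pads) is the TCP (r.finger_overhang is the distance from the TCP to the fingertips, in mm); z points along the fingers, y is the line along which they close (so a half turn about z gives the same grasp; the last joint's range is limited). The gripper opens to 85 mm and grips with 20 to 120 N. Pads are 22 mm wide; open, the fingers measure 114 mm over their backs; the gripper's body (76 mm by 85 mm) begins 54 mm behind the grasp point. The pads swing forward as they close: fully open they stand 13 mm farther back than shut.
Start: joints at [-1.369, 0.259, 0.021, 1.334, 0, 1.418], TCP at [191.065, -515.743, 211.279] pointing down, gripper open.
Joint ranges: [-3.04, 3.04], [-0.91, 1.82], [-1.04, 1.36], [-1.92, 1.95], [-1.52, 1.45], [-3.14, 3.14]. Speed limits (rad/s): [2.22, 2.22, 2.79, 3.14, 3.14, 3.14].

INTERFACE

Orientations are given as a unit quaternion [w, x, y, z].
In Python, from station import r, imaging gives the robot as it stands.
- The arm moves only by the tool arm_command, never from a script. Its argument "steps" is a list that holds one entry, the list of rows, each a list of 5 numbers: the shift along the tool's x, y, z in a scale on which 1.0 is 1 m, then the turn about the tool's z in parts of the range, where 1.0 means 180 degrees, then the opening, from 0 (shut) to 1 (fully open). A call has 1 to 20 rows; each row is the pose to reach, as a shift and turn from the pose commanded when the call began, along the tool's axes at that moment; what a row does not reach only later rows make up. A row lasts 1/10 s, in which the tool goes at most 50 mm and 8.59 degrees, less where a joint would pass 70% of its speed; a pose out of reach is approached as far as the arm can. A shift or turn number past 1, either way, is cut back to 1. A call with a gripper value outside its range is refused whole. The fingers move at their own pace and stop on an object; "grip_force" is the grip in N (left out, the last holds). Time passes only in rows, so rows that repeat a pose let the fingers close. It gives the time, the measured TCP pose, the force, the opening and the grip force at its end, in the units of the state.
- r.get_obs(): the state, without advancing time (a new reading comes with each control period).
- imaging.get_image(name): name is "scene" or "top"; returns a dict with "color" (480x640x3 uint8, blue, green, red), "fov_y" (degrees; the focal length in pixels is half the picture's height over the tangent of half this angle, whatever the lens; pixels are square), "cx", "cy" (the principal point, pixels), "R" (3x3) and "t" (3): a world point X has camera coordinates R X + t. Camera axes: x right, y down, z forward; pixel columns grow to the right and rows downward; lengths in mm; the calibration is good to about 2 mm. A picture is of the moment at which its call begins. There is no depth.
- r.hand_in(): hands the job in; it is judged then, once.
The state is a dict: "clock": time; "qpos": joint angles; "dq": joint speeds; "effort": joint torques, N m; "tcp_pos": TCP position; "tool_rot": TCP orientation; "force": force on the tool from outside, world axes, zero at the start; "ft_torque": the same for the moment, N m; "gripper_width": finger opening in mm; "grasp_force": force on a finger pad.
Only numpy, scipy, OpenCV 4.12 (cv2) and the standard library are available. Lean on these libraries where they do the work, as an engineer would, in place of code of your own. Each camera call takes 0.05 s, during which the arm holds its last target. There are 200 camera calls.

TASK

In the joiner's jig, drive the proud dowel flush into the rail with the black-headed mallet (do not push it with the gripper), then stand the mallet back on the bench, off the jig, upright on its head as it stood before, and let go of it. Next flip the safety catch at the right of the press lever well over to the right, take the lever's cross bar and pull it towards the robot all the way to its stop, and finish while still holding it there. Leave everything else on the bench where it is.

Things in the scene. Friction and masses are not known exactly. Their poses are not given: they have to be found in the camera images.
- mallet: Mallet standing on one face of its head. Head: black rubber cylinder, 60 mm diameter, 90 mm tall, axis upright (local z). Wooden handle level along local -x, reaching 205 mm from the head's axis, centreline 48 mm above the lower face, 20 mm wide (y), 26 mm high. About 0.45 kg. Origin: centre of the lower (striking) face. Stands by itself when set down on it
- mallet_grip (a point): Point on the mallet's handle close to the head: 52 mm from the head's axis along local -x, 48 mm above the lower face; a good place to grip it from above, fingers closing across the handle
- jig: Fixed jig: plywood board 220 (x) by 420 (y) by 18 mm. Origin: centre of its underside; x points away from the robot, y left (turned by its yaw). On it a wooden rail 60 mm wide along jig y, centre line at jig x = -60 mm, y = -100 to 210 mm, its top 58 mm above the bench; press lever in the middle; steel catch post at y = -120 mm
- dowel_top (a point): Upright wooden dowel, 18 mm diameter, standing proud in the rail on the left (+y) of the press lever. Origin: centre of its top face, z up. Moves straight down with about 9 N of steady friction, stays where it is left; flush when its top is level with the rail's top, 58 mm above the bench
- dowel (a joint): How far the dowel has been driven, m: starts at 0 to 0.008, and 0.024 is the end stop, where it is flush with the rail's top; it stands proud by 0.024 minus this value
- catch (a joint): Angle of the safety catch, rad: 0 to 0.1 = on (its arm lies level in front of the lever's right side bar and blocks the lever), 1.35 = flipped, end stop. It turns about a level axis along jig x: its tab swings from upright over to jig -y (right), its arm swings up. Friction (0.06 N m) keeps it where it is left. Above 0.65 the lever is free
- catch_tab (a point): Centre of the top edge of the catch's upright steel tab, 75 mm above the catch's hinge. The tab is 22 mm wide (jig x) and 8 mm thick (jig y); 10 mm square arm at right angles to it from the hinge, 64 mm towards jig +y
- catch_hinge (a point): The catch's hinge axis (fixed): 125 mm above the bench, at jig x = 39 mm, y = -120 mm; axes of the jig
- press_lever (a joint): Angle of the press lever, rad: 0 = up at rest, leaning 0.2 rad away from the robot; grows as the bar is pulled towards the robot (jig -x) and down; 0.85 = fully pulled, end stop. A spring pulls it back to 0 when let go (about 3 N at the bar at first, 7 N fully pulled)
- press_bar (a point): The lever's black cross bar, 20 mm diameter, 128 mm long along jig y, joining two side bars (14 mm diameter, at 60 mm either side of its middle). Origin: middle of the bar, 150 mm from the lever's hinge; about 202 mm above the bench when up
- press_hinge (a point): The press lever's hinge axis (fixed), along jig y: 55 mm above the bench, at jig x = 40 mm, y = 0; axes of the jig
- glue: Bystander, leave it alone: white glue bottle with a red label, 72 mm diameter, 150 mm tall
- drill: Bystander, leave it alone: blue and black cordless driver standing on its battery, about 205 mm tall
- hammer: Bystander, leave it alone: steel-headed hammer lying flat on the bench (not the tool for this job)
- offcut: Bystander, leave it alone: wooden offcut 100 x 45 x 32 mm
- wax_tin: Bystander, leave it alone: flat steel tin, 54 mm diameter, 28 mm tall, standing on the jig's board
- tape: Bystander, leave it alone: yellow tape measure 68 x 34 x 62 mm
Things that resemble listed ones, but are neither listed nor needed, are in the scene too. There is more than one size of the mallet; the job needs the larger.

How it is judged:
By the outcome, as a careful person would: the job done as asked, in the order asked, and still so for the second after the job is handed in, while the arm keeps its last pose, push and grip.
It also fails if it takes over 59 s, if anything falls off the work surface, if the arm or the gripper's body presses on something with over 40 N, if the wrist force passes 120 N, or if a joint passes its speed limit or range.

## Working session

There is one attempt and no reset: what is moved stays moved. The work goes in short steps, Python scripts to look and compute and a tool call to move; the robot and the scene stay as the last step left them, time stands still between calls to the robot, and variables do not carry over. Pictures are saved under pics/ and viewed, at most 10 in all, crops included, and the job is handed in when it is done.

Besides the shell and the picture viewer there is one more tool, called as name([rows], argument=value, ...), one row to a line, values as JSON. arm_command: Moves the arm, as the interface text tells. Its arguments: {"type":"object","properties":{"steps":{"type":"array","items":{"type":"array","items":{"type":"array","items":{"type":"number"}}}},"grip_force":{"type":"number"}},"required":["steps"]}

```bash
ls; mkdir -p pics
python3 - <<'E'
from station import r, imaging
import cv2, numpy as np
for n in ("scene","top"):
    d=imaging.get_image(n); cv2.imwrite(f"pics/{n}0.png",d["color"]); np.savez(f"pics/{n}0.npz",**d)
    print(n,d["fov_y"],d["cx"],d["cy"],np.round(d["R"],4).tolist(),np.round(d["t"],1))
o=r.get_obs(); print(o, r.finger_overhang)
E
```

```text
pics
scene 53.96814205653406 325.1004777363041 234.4859936740092 [[-0.8488, 0.5283, 0.0178], [0.3477, 0.5834, -0.734], [-0.3982, -0.6168, -0.6789]] [ 418.3  -90.  1569.2]
top 51.506794666612805 312.7385814906647 240.16898853941382 [[-0.0028, -1.0, -0.0025], [-0.9881, 0.0032, -0.1541], [0.1541, 0.002, -0.9881]] [  21.6  544.7 1132.7]
{'clock': 0.1, 'qpos': array([-1.36860105e+00,  2.59138026e-01,  2.08086070e-02,  1.33368511e+00,
       -1.14315884e-05,  1.41820348e+00]), 'dq': array([ 0.00141485, -0.00133115,  0.00255857, -0.00089044,  0.00013376,
       -0.00149395]), 'effort': array([ 4.03472688e-03, -5.56696522e+01,  3.45069981e+01,  1.15270499e-02,
       -4.28850751e-05, -3.45094406e-06]), 'tcp_pos': array([ 191.00376599, -515.46688459,  210.71404119]), 'tool_rot': array([-6.08770184e-04,  9.84306709e-01,  1.76465103e-01, -2.08188896e-05]), 'force': array([-0.67237536, -0.09064594,  0.32081352]), 'ft_torque': array([-0.01932459,  0.01729572, -0.08799491]), 'grasp_force': 0.0, 'gripper_width': 85.26887660837082} 19.0
```

View pics/scene0.png

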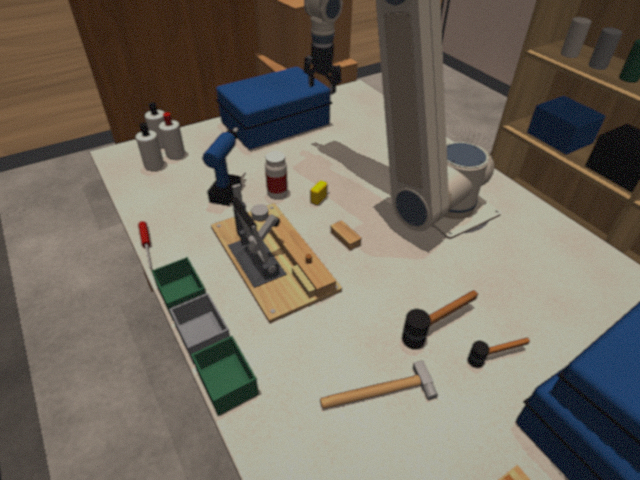

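View pics/top0.png

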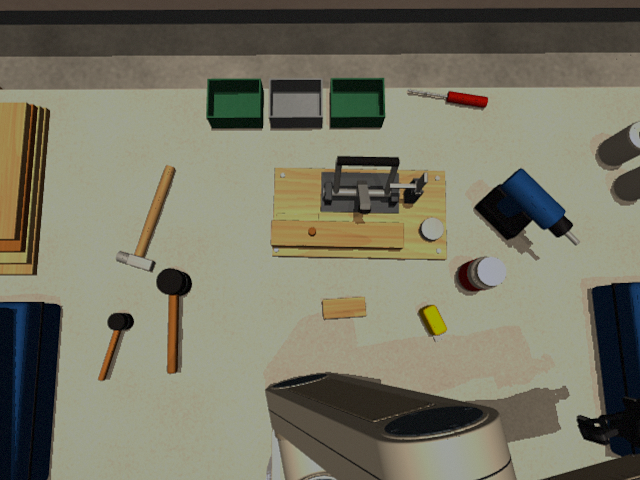

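The overview shows the big mallet with its head at top (173,281) and handle running to (172,372). The jig's dowel is at (312,231), the press bar at (337–398,161) and the catch at about (415,183). In the scene view the mallet head is at (417,328). I'll zoom in on the jig next.

```bash
cat > h.py <<'E'
import numpy as np, cv2
def load(n): return dict(np.load(f"pics/{n}.npz"))
def ray(d,p):
    f=240/np.tan(np.radians(float(d["fov_y"]))/2)
    v=np.array([(p[0]-d["cx"])/f,(p[1]-d["cy"])/f,1.])
    return -d["R"].T@d["t"], d["R"].T@v/np.linalg.norm(v)
def plane(d,p,z):
    c,v=ray(d,p); return c+v*(z-c[2])/v[2]
def tri(d1,p1,d2,p2):
    c1,v1=ray(d1,p1); c2,v2=ray(d2,p2)
    s=np.linalg.lstsq(np.c_[v1,-v2],c2-c1,rcond=None)[0]
    a,b=c1+s[0]*v1,c2+s[1]*v2
    return (a+b)/2,np.linalg.norm(a-b)
def proj(d,X):
    f=240/np.tan(np.radians(float(d["fov_y"]))/2)
    c=d["R"]@np.asarray(X,float)+d["t"]; return np.array([c[0]/c[2]*f+d["cx"],c[1]/c[2]*f+d["cy"]])
E
python3 - <<'E'
from h import *
t=load("top0");s=load("scene0")
cv2.imwrite("pics/c1.png",cv2.resize(t["color"][150:265,265:455],None,fx=4,fy=4,interpolation=cv2.INTER_CUBIC))
cv2.imwrite("pics/c2.png",cv2.resize(s["color"][175:325,205:350],None,fx=4,fy=4,interpolation=cv2.INTER_CUBIC))
for d,b in ((t,(150,255,200,380)),(s,(390,290,490,355))):
    x0,y0,x1,y1=b
    im=d["color"][y0:y1,x0:x1]; hsv=cv2.cvtColor(im,cv2.COLOR_BGR2HSV)
    blk=(im.max(2)<60).astype(np.uint8)
    n,l,st,ce=cv2.connectedComponentsWithStats(blk); k=1+st[1:,4].argmax(); print("head",st[k]+[x0,y0,0,0,0],ce[k]+[x0,y0])
    w=((hsv[...,1]>120)&(im.max(2)>70)).astype(np.uint8)
    n,l,st,ce=cv2.connectedComponentsWithStats(w); k=1+st[1:,4].argmax(); print("handle",st[k]+[x0,y0,0,0,0],ce[k]+[x0,y0])
    c=np.argwhere(l==k)[:,::-1].astype(np.float32)+[x0,y0]; r=cv2.minAreaRect(c.astype(np.float32)); print(cv2.boxPoints(r).round(1).tolist())
E
```

```text
head [157 269  35 103 897] [174.24972129 290.44370123]
handle [167 295  10  78 617] [171.7439222 333.2171799]
[[166.6999969482422, 372.0], [168.6999969482422, 294.79998779296875], [176.6999969482422, 295.0], [174.6999969482422, 372.20001220703125]]
head [403 310  29  39 818] [415.85696822 328.79095355]
handle [429 291  48  33 389] [452.09254499 306.27249357]
[[427.6000061035156, 316.0], [473.70001220703125, 289.1000061035156], [478.0, 296.3999938964844], [431.8999938964844, 323.20001220703125]]
```

View pics/c1.png

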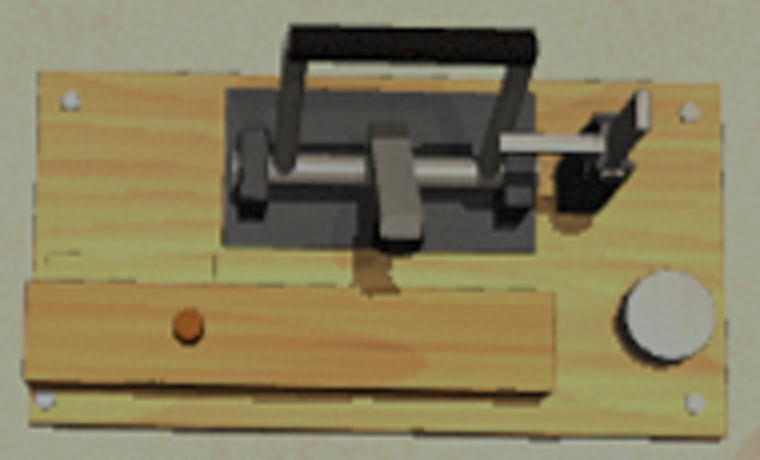

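View pics/c2.png

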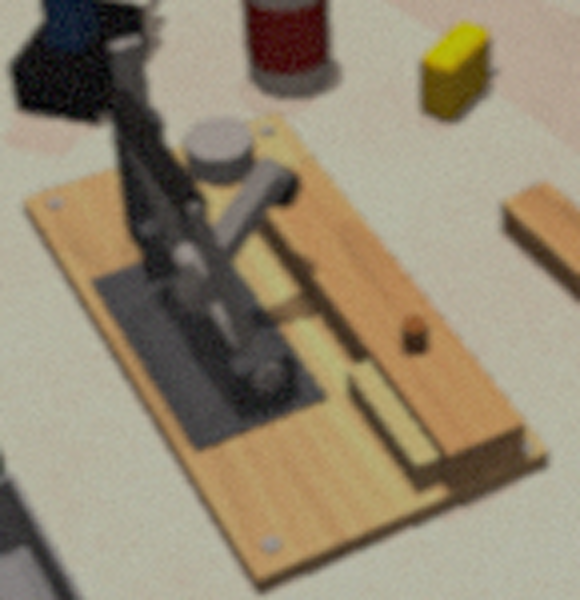

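The crops show the jig board corners (crop 1: 38,72 / 720,84 / 725,437 / 30,427). The dowel top is at c1 (187,322) and c2 (415,324). The bar runs from c1 (292,42) to (536,45), and the catch tab's top edge is at c1 (643,95) and c2 about (125,42).

Run:
```python
from h import *
np.set_printoptions(precision=1,suppress=True)
t=load("top0");s=load("scene0")
T=lambda x,y:np.array([x/4+265-.375,y/4+150-.375]); S=lambda x,y:np.array([x/4+205-.375,y/4+175-.375])
print("cams",ray(t,(0,0))[0],ray(s,(0,0))[0])
B=[plane(t,T(*p),18) for p in ((38,72),(720,84),(725,437),(30,427))]
print("board top",np.array(B),np.mean(B,0))
Bs=[plane(s,S(*p),18) for p in ((263,580),(27,200),(280,115),(547,458))]
print("board scene",np.array(Bs),np.mean(Bs,0))
R=[plane(t,T(*p),58) for p in ((25,283),(555,292),(552,393),(27,383))]
print("rail",np.array(R))
c=np.mean(B,0); c2=np.mean(Bs,0)
def yaw(B): 
    v=(B[0]-B[1])+(B[3]-B[2]); return np.arctan2(-v[0],v[1])
for B_ in (B,Bs): print("yaw",yaw(np.array(B_)))
# colour: dowel
for d,b in ((t,(300,220,325,243)),(s,(298,250,318,268))):
    x0,y0,x1,y1=b; im=d["color"][y0:y1,x0:x1]; hsv=cv2.cvtColor(im,cv2.COLOR_BGR2HSV)
    m=((hsv[...,0]<14)&(hsv[...,1]>140)).astype(np.uint8); n,l,st,ce=cv2.connectedComponentsWithStats(m)
    k=1+st[1:,4].argmax(); print("dowel",st[k]+[x0,y0,0,0,0],ce[k]+[x0,y0])
print("dowel tri",tri(t,T(188,321),s,S(415,322)))
y=(yaw(np.array(B))+yaw(np.array(Bs)))/2; c=(c+c2)/2; print("jig",c,y)
M=np.array([[np.cos(y),-np.sin(y),0],[np.sin(y),np.cos(y),0],[0,0,1]])
J=lambda p:np.array([c[0],c[1],0])+M@np.array(p)
L=150; 
for n,p in dict(bar=(40+L*np.sin(.2),0,55+L*np.cos(.2)),barL=(70,64,202),barR=(70,-64,202),hinge=(39,-120,125),tab=(39,-120,200),arm=(39,-56,125)).items():
    X=J(p); a=proj(t,X);b=proj(s,X); print(n,X,"T",(a-[265,150]+.375)*4,"S",(b-[205,175]+.375)*4)
h=tri(t,(173.5,281.5),s,(416.5,317.5)); print("head top guess",h)
for p in ((173.7,281)): pass
# handle top centreline: butt end and near head
for z in (61,): print("handle T butt",plane(t,(170.7,372),z),"near head",plane(t,(172.7,296),z))
print("handle S butt", plane(s,(475.5,292),61))
```

```text
cams [ 363.7   17.6 1203.1] [1011.2  799.4  991.9]
board top [[ 730.   114.8   18. ]
 [ 720.8 -305.3   18. ]
 [ 502.2 -298.7   18. ]
 [ 509.5  117.6   18. ]] [615.6 -92.9  18. ]
board scene [[ 727.7  113.8   18. ]
 [ 718.6 -303.7   18. ]
 [ 502.6 -296.9   18. ]
 [ 517.2  122.1   18. ]] [616.5 -91.2  18. ]
rail [[ 589.6  118.    58. ]
 [ 583.2 -192.4   58. ]
 [ 523.5 -188.8   58. ]
 [ 530.3  116.2   58. ]]
yaw -0.019719441982241955
yaw -0.02835476785608693
dowel [309 228   6   4   6] [311.5 229.3]
dowel [307 254   4   4  10] [308.5 255.4]
dowel tri (array([561.8,  22.4,  85.4]), np.float64(0.06808833034172382))
jig [616.1 -92.1  18. ] -0.024037104919164443
bar [685.9 -93.7 202. ] T [408.8  47.2] S [156.8 155.1]
barL [687.6 -29.8 202. ] T [286.2  44.4] S [197.5 213. ]
barR [ 684.5 -157.7  202. ] T [531.5  49.2] S [118.1 101.1]
hinge [ 652.2 -213.   125. ] T [609.5 147.6] S [140.4 129.4]
tab [ 652.2 -213.   200. ] T [638.9 110. ] S [129.   45.5]
arm [ 653.7 -149.   125. ] T [494.6 145.3] S [176.6 180.3]
head top guess (array([444.9, 334.1,  82.7]), np.float64(0.9872079004699854))
handle T butt [244.9 337.9  61. ] near head [413.7 340.3  61. ]
handle S butt [246.5 339.3  61. ]
```

```bash
cat >> h.py <<'E'
def tool(): 
    from station import r
    from scipy.spatial.transform import Rotation as Ro
    o=r.get_obs(); q=o["tool_rot"]; R=Ro.from_quat([q[1],q[2],q[3],q[0]]).as_matrix()
    return o["tcp_pos"],R
def rows(*pts,yaw=None):
    p,R=tool(); y0=np.degrees(np.arctan2(R[1,0],R[0,0]))
    print("tcp",p.round(1),"yaw",round(y0,2),"zaxis",R[:,2].round(3),"turn",None if yaw is None else round((y0-yaw+180)%360-180,2))
    for w in pts: print(w,"->",(R.T@(np.array(w)-p)/1000).round(4).tolist())
E
python3 - <<'E'
from h import *
t=load("top0");s=load("scene0")
print(plane(t,(170,282.4),90))
# head top disc: edges by dark mask rows/cols
for d,b in ((t,(150,262,200,300)),(s,(395,300,435,355))):
    x0,y0,x1,y1=b; g=d["color"][y0:y1,x0:x1].max(2)
    print("\n".join("".join("%3d "%v for v in q[::2]) for q in g[::3]))
rows((400,-350,320),(450,0,320),(396,340,200),yaw=180.8)
for X in ((448,340,90),(418,340,90),(478,340,90),(448,370,90),(448,310,90),(448,340,0),(245,340,61)): print(X,proj(t,X).round(1),proj(s,X).round(1))
E
```

```text
[442.73936381 339.39942114  90.        ]
167  65  23 155 161 160 159 158 160 158 159 161 161 162 158 161 159 159 161 158 158 162 164 161 158 
129  33  84 164 161 159 163 162 158 160 160 160 158 160 159 160 159 159 163 159 159 159 164 162 160 
 59  29 153 159 162 164 160 152 142  78  72 104 133 149 163 160 158 160 160 162 160 158 159 159 159 
 83  96 166 158 164 154  37  21  27  23  24  26  25  24   4  52 134 149 164 162 160 159 160 159 162 
161 161 160 164 103  21  20  27  26  28  25  25  26  20  29  16   5  18   1 133 163 162 161 159 160 
159 161 162 140  14  28  22  27  29  26  25  28  24  21  20  29  12   8  16   3 131 158 160 162 163 
163 160 163  91  23  23  27  25  28  20  27  26  23  26  24  22  11   1  37   2   0 157 162 161 163 
163 161 162  95  20  27  20  22  25  23  24  21  26  25  23  25   4   3  25  10   0 148 161 160 162 
162 161 162 135  20  20  22  26  25  23  23  27  21  23  25  16   7   2  15   4   0 152 164 160 161 
159 160 161 163 125  23  24  29  27  26  27  24  24  19  23   3  15  22   5   6  73 163 162 159 159 
163 161 162 160 161 166  80  26  22  24  25  21  
[... 1605 characters left out ...]
 149 179 178 181 178 183 
179 179 181 180 180 175 178 178 178 182 181 178 181 177 174 181 179 179 179 178 
175 179 181 178 182 179 177 179 180 180 175 180 175 182 177 176 180 176 179 176 
tcp [ 191.  -515.5  210.7] yaw 20.33 zaxis [-0.     0.001 -1.   ] turn -160.47
(400, -350, 320) -> [0.2535, -0.0827, -0.1091]
(450, 0, 320) -> [0.422, -0.3935, -0.1087]
(396, 340, 200) -> [0.4894, -0.731, 0.0117]
(448, 340, 90) [169.8 280. ] [417.4 317.9]
(418, 340, 90) [169.3 293.5] [427.  312.6]
(478, 340, 90) [170.4 266.7] [407.5 323.2]
(448, 370, 90) [156.4 280.1] [425.7 326.8]
(448, 310, 90) [183.2 280. ] [409.3 309.3]
(448, 340, 0) [180.5 282.8] [411.9 339.9]
(245, 340, 61) [169.8 372. ] [476.1 292. ]
```

The manual's scale: turns go in shares of 180 degrees. Converting my numbers, -160.5 degrees / 180 = -0.8917.

arm_command([
  [[0.12,-0.04,-0.09,-0.0444,1],[0.17,-0.055,-0.109,-0.0889,1],[0.21,-0.068,-0.109,-0.1333,1],[0.253,-0.083,-0.109,-0.1778,1],[0.275,-0.12,-0.109,-0.2222,1],[0.295,-0.16,-0.109,-0.2667,1],[0.32,-0.2,-0.109,-0.3111,1],[0.34,-0.24,-0.109,-0.3556,1],[0.36,-0.28,-0.109,-0.4,1],[0.38,-0.32,-0.109,-0.4444,1],[0.4,-0.36,-0.109,-0.4889,1],[0.422,-0.394,-0.109,-0.5333,1],[0.432,-0.44,-0.105,-0.5778,1],[0.441,-0.485,-0.09,-0.6222,1],[0.45,-0.53,-0.075,-0.6667,1],[0.46,-0.58,-0.055,-0.7111,1],[0.47,-0.63,-0.035,-0.7556,1],[0.48,-0.68,-0.01,-0.8,1],[0.489,-0.731,0.012,-0.8444,1],[0.489,-0.731,0.012,-0.8917,1]],
], grip_force=100)

```text
clock: 2.1
tcp_pos: [394.5, 341.6, 198.0]
tool_rot: [-0.0, -0.01, 1.0, -0.0]
force: [1.6, -0.0, 0.5]
gripper_width: 85.4
grasp_force: 0.0
```

arm_command([
  [[0,-0.001,0.04,0,1],[0,-0.001,0.08,0,1],[0,-0.001,0.11,0,1],[0,-0.001,0.13,0,1],[0,-0.001,0.142,0,1],[0,-0.001,0.15,0,1],[0,-0.001,0.15,0,1],[0,-0.001,0.15,0,1],[0,-0.001,0.15,0,0],[0,-0.001,0.15,0,0],[0,-0.001,0.15,0,0],[0,-0.001,0.15,0,0],[0,-0.001,0.15,0,0],[0,-0.001,0.15,0,0],[0,-0.001,0.15,0,0],[0,-0.001,0.15,0,0]],
], grip_force=110)

```text
clock: 3.7
tcp_pos: [395.7, 338.6, 49.2]
tool_rot: [-0.0, -0.007, 1.0, -0.0]
force: [0.2, 0.1, -0.1]
gripper_width: 0.0
grasp_force: 0.0
```

The gripper closed to 0 mm, so it missed the handle. I'll look at a picture.

Run:
```python
from station import r, imaging
from h import *
ims=[]
for n in ("scene","top"):
    d=imaging.get_image(n); np.savez(f"pics/{n}1.npz",**d)
    c=d["color"][265:395,360:500] if n=="scene" else d["color"][240:390,100:250]
    ims.append(cv2.resize(c,(400,int(c.shape[0]*400/c.shape[1]))))
h=max(i.shape[0] for i in ims)
cv2.imwrite("pics/m1.png",np.hstack([np.pad(i,((0,h-i.shape[0]),(0,0),(0,0))) for i in ims]))
print(r.get_obs()["gripper_width"],tool()[0])
```

```text
-0.11039226998446242 [395.67537093 338.61174128  49.23942344]
```

View pics/m1.png

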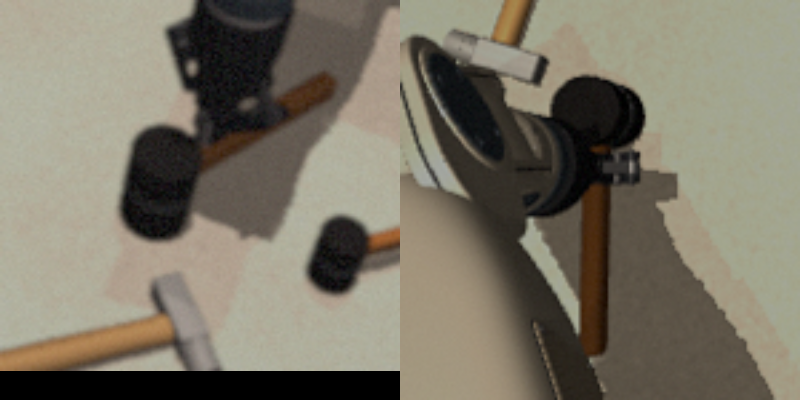

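The fingers look like they straddle the handle while the reading says 0, so the reading may be false. A small test lift will tell.

arm_command([
  [[0,0,-0.005,0,0],[0,0,-0.01,0,0],[0,0,-0.015,0,0],[0,0,-0.02,0,0],[0,0,-0.02,0,0],[0,0,-0.02,0,0]],
])

```text
clock: 4.4
tcp_pos: [395.7, 338.6, 69.4]
tool_rot: [0.0, -0.007, 1.0, 0.0]
force: [-0.2, -0.5, -0.0]
gripper_width: 0.1
grasp_force: 0.0
```

Run:
```python
from station import r, imaging
from h import *
ims=[]
for n in ("scene","top"):
    d=imaging.get_image(n); np.savez(f"pics/{n}2.npz",**d)
    c=d["color"][265:395,360:500] if n=="scene" else d["color"][240:390,100:250]
    ims.append(cv2.resize(c,(400,int(c.shape[0]*400/c.shape[1])),interpolation=cv2.INTER_CUBIC))
h=max(i.shape[0] for i in ims)
cv2.imwrite("pics/m2.png",np.hstack([np.pad(i,((0,h-i.shape[0]),(0,0),(0,0))) for i in ims]))
for n in ("scene","top"):
    a=load(n+"1")["color"].astype(int);b=load(n+"2")["color"].astype(int)
    m=(abs(a-b).max(2)>40); ys,xs=np.where(m); print(n,m.sum(),xs.min() if len(xs) else 0,xs.max() if len(xs) else 0,ys.min(),ys.max())
o=r.get_obs(); print(o["gripper_width"],o["force"],o["ft_torque"],o["grasp_force"],tool()[0])
```

```text
scene 2440 418 561 0 314
top 3222 39 282 251 479
0.20682796891618885 [-0.42814588 -0.03027612 -0.13315719] [0.02171052 0.00951565 0.03544735] 0.0 [395.582707   338.53724972  69.14339796]
```

View pics/m2.png

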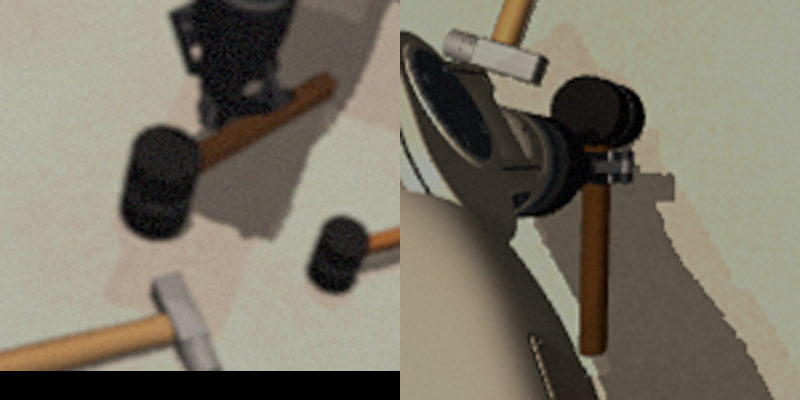

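Run:
```python
from h import *
t=load("top2");s=load("scene2")
for X in ((395.6,338.5,69),(395.6,338.5,50),(395.6,338.5,123),(394,340,61),(394,330,61),(394,350,61),(394,350,35),(448,340,90),(448,340,0)):
    a,b=proj(t,X),proj(s,X); print(X,"top",((a-[100,240])*400/150+[400,0]).round(),"scene",((b-[360,265])*400/140).round())
for d,n in ((t,'top'),(s,'scene')): print(n,np.round(d["R"]-load(n+"0")["R"],3).max(),d["t"]-load(n+"0")["t"])
```

```text
(395.6, 338.5, 69) top [593. 170.] scene [206. 139.]
(395.6, 338.5, 50) top [599. 171.] scene [202. 153.]
(395.6, 338.5, 123) top [574. 169.] scene [217.  99.]
(394, 340, 61) top [593. 173.] scene [207. 146.]
(394, 330, 61) top [605. 173.] scene [199. 138.]
(394, 350, 61) top [582. 173.] scene [215. 154.]
(394, 350, 35) top [590. 173.] scene [210. 172.]
(448, 340, 90) top [586. 107.] scene [164. 151.]
(448, 340, 0) top [615. 114.] scene [148. 214.]
top 0.0 [0. 0. 0.]
scene 0.0 [0. 0. 0.]
```

Run:
```python
from h import *
np.set_printoptions(precision=1,suppress=True)
t=load("top2");s=load("scene2")
T=lambda x,y:(100+(x-400)*.375,240+y*.375); S=lambda x,y:(360+x*.35,265+y*.35)
print(tri(t,T(625,168),s,S(290,100)),tri(t,T(610,168),s,S(215,110)),tri(t,T(615,168),s,S(250,118)))
ims=[cv2.resize(s["color"][240:350,395:495],(400,440),interpolation=cv2.INTER_CUBIC),cv2.resize(t["color"][265:355,130:212],(400,440),interpolation=cv2.INTER_CUBIC)]
cv2.imwrite("pics/m3.png",cv2.convertScaleAbs(np.hstack(ims),alpha=2.2,beta=10))
```

```text
(array([366.9, 334.6, 106.6]), np.float64(87.83102528869355)) (array([390.3, 324.3,  91. ]), np.float64(18.203108559905687)) (array([379.5, 333.5,  85.4]), np.float64(50.19410436834327))
```

View pics/m3.png

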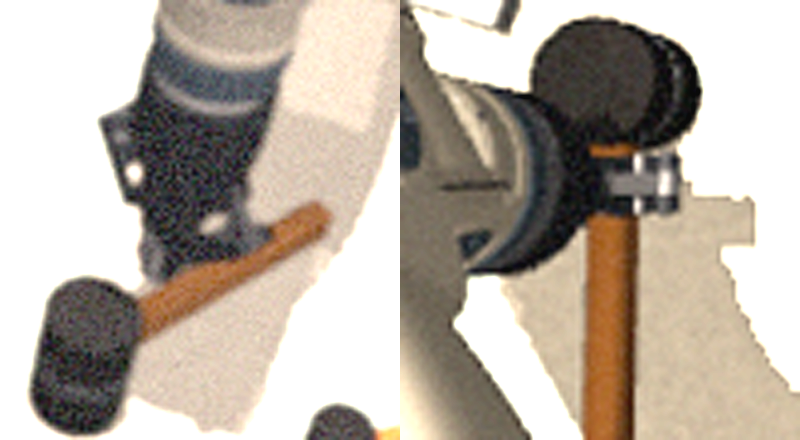

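Run:
```python
from h import *
np.set_printoptions(precision=1,suppress=True,linewidth=250)
t=load("top0");s=load("scene0")
p=np.array([191,-515.5,210.7]); y=np.array([.347,-.938,0])
for nm,X in (("tcp",p),("L open tip",p-50*y+[0,0,-6]),("R open tip",p+50*y+[0,0,-6]),("body",p+[0,0,54])): print(nm,"top",proj(t,X),"scene",proj(s,X))
def dark(d,b,st=2,thr=60):
    x0,y0,x1,y1=b; g=d["color"][y0:y1,x0:x1].max(2)
    for i,q in enumerate(g): 
        if i%st==0: print(y0+i,"".join("#" if v<thr else "+" if v<100 else "." for v in q))
print("scene cols300-350"); dark(s,(300,50,350,95))
print("top cols570-640"); dark(t,(570,400,640,460))
```

```text
tcp top [592.6 408.2] scene [321.6  99.2]
L open tip top [567.3 417.1] scene [332.8 105. ]
R open tip top [614.4 398.3] scene [310.6  96.5]
body top [609.1 413.6] scene [321.8  84.7]
scene cols300-350
50 +++++++++++#######################++++++++++++++++
52 +++++++++++#######################++++++++++++++++
54 ++++++++++########################++++++++++++++++
56 ++++++#+++########################++++++++++++++++
58 +++++############################+++++++++++++++..
60 ++++#############################+++++++++........
62 +++#############################++++..............
64 ++++############################+.................
66 +++########++#####################++++#+......++++
68 ++++#####################################+++++++++
70 ..++#####################################+++++++++
72 ...++####################################+++++++++
74 ......++######+++++#######################++++++++
76 .......++######++++++++++################+++++++++
78 .......++######+++++++++++###############+++++++++
80 .......++#####+..++++++++++++#############++++++++
82 .......++#####+.....++++++++++##
[... 1908 characters left out ...]
#########################
442 ........................++############################################
444 ...............................++#####+###############################
446 ....................................++++##############################
448 .....................................+++##############################
450 ......................................++.#############################
452 .......................................++.+###########################
454 ....................................+.++++...++#######################
456 ..........................................++.+....+############+######
458 ..............................................++######################
```

The evidence says the fingers actually ride about 35–40 mm higher than reported: the fingertips in the start images are that much above their predicted spot, and the gripper closed above the handle. I'll park the closed gripper in clear view and triangulate its tip.

arm_command([
  [[0,0,-0.04,0,0],[0,0,-0.08,0,0],[-0.01,-0.02,-0.11,0,0],[-0.025,-0.06,-0.13,0,0],[-0.04,-0.1,-0.13,0,0],[-0.055,-0.14,-0.13,0,0],[-0.055,-0.14,-0.13,0,0],[-0.055,-0.14,-0.13,0,0],[-0.055,-0.14,-0.13,0,0]],
])

```text
clock: 5.4
tcp_pos: [452.4, 199.9, 199.1]
tool_rot: [-0.0, -0.007, 1.0, 0.0]
force: [0.1, -0.5, 0.1]
gripper_width: 0.2
grasp_force: 0.0
```

Run:
```python
from station import r, imaging
from h import *
p,R=tool(); print(p,R.round(3).tolist())
tip=p+19*R[:,2]; ims=[]
for n in ("scene","top"):
    d=imaging.get_image(n); np.savez(f"pics/{n}3.npz",**d)
    a=proj(d,tip); b=proj(d,p); print(n,"tip",a,"tcp",b,"body",proj(d,p-54*R[:,2]))
    x0,y0=int(a[0])-40,int(a[1])-55; print("crop",x0,y0)
    c=cv2.resize(d["color"][y0:y0+88,x0:x0+80],(400,440),interpolation=cv2.INTER_CUBIC); c=cv2.convertScaleAbs(c,alpha=1.8)
    cv2.drawMarker(c,tuple(int(v) for v in (a-[x0,y0])*5),(0,0,255),0,12); ims.append(c)
cv2.imwrite("pics/m4.png",np.hstack(ims))
```

```text
[452.38217912 199.89302318 199.07546994] [[-1.0, -0.015, -0.001], [-0.015, 1.0, 0.0], [0.001, 0.0, -1.0]]
scene tip [384.08559422 255.83267711] tcp [384.89574563 250.26312079] body [387.30261745 233.71657408]
crop 344 200
top tip [225.36799449 274.44467873] tcp [223.71575644 273.6314157 ] body [218.664449   271.14506599]
crop 185 219
```

View pics/m4.png

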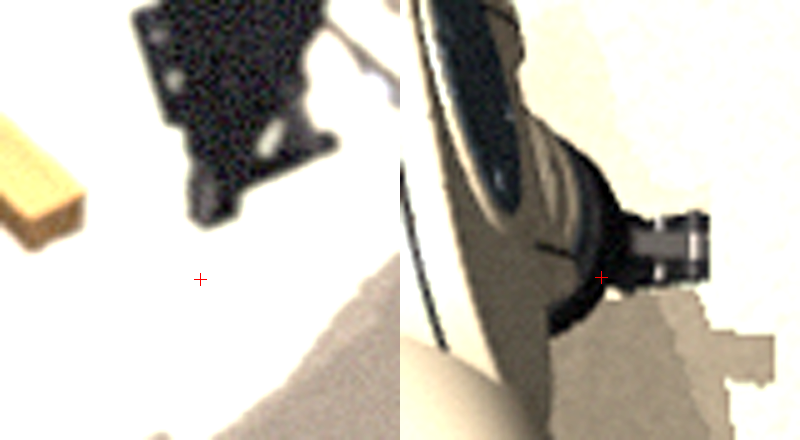

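The picture shows the closed gripper's lowest tip at scene px (386,244), while the reported pose predicts (384,256). The gripper therefore really sits about 40–50 mm above the reported TCP along the tool axis. I'll confirm this by lowering the closed tips gently to the bare bench.

arm_command([
  [[0,0,0.045,0,0],[0,0,0.09,0,0],[0,0,0.13,0,0],[0,0,0.16,0,0],[0,0,0.18,0,0],[0,0,0.19,0,0],[0,0,0.196,0,0],[0,0,0.2,0,0],[0,0,0.203,0,0],[0,0,0.206,0,0],[0,0,0.209,0,0],[0,0,0.212,0,0],[0,0,0.212,0,0],[0,0,0.212,0,0]],
])

```text
clock: 6.9
tcp_pos: [452.7, 199.4, -12.7]
tool_rot: [-0.0, -0.007, 1.0, -0.0]
force: [1.0, 0.9, -0.7]
gripper_width: 0.0
grasp_force: 0.0
```

Tips would be 32 mm under the bench by the report, yet there is no contact, so the offset is confirmed. I'll keep feeling downward.

arm_command([
  [[0,0,0.002,0,0],[0,0,0.004,0,0],[0,0,0.006,0,0],[0,0,0.008,0,0],[0,0,0.008,0,0],[0,0,0.008,0,0]],
])

```text
clock: 7.5
tcp_pos: [452.7, 199.4, -20.0]
tool_rot: [0.0, -0.007, 1.0, 0.0]
force: [-3.8, -1.4, 13.0]
gripper_width: -0.4
grasp_force: 6.5
```

arm_command([
  [[0,0,0.002,0,0],[0,0,0.004,0,0],[0,0,0.004,0,0],[0,0,0.004,0,0]],
])

```text
clock: 7.9
tcp_pos: [452.9, 199.5, -20.2]
tool_rot: [0.002, -0.007, 1.0, 0.0]
force: [-19.7, -6.0, 67.5]
gripper_width: 0.0
grasp_force: 33.9
```

Contact is at reported z = −20, so the true TCP height is the reported one plus 39 mm. That matches the images. I'll go back to the handle with that correction.

arm_command([
  [[0,0,-0.02,0,0],[0,0,-0.06,0,1],[0,0,-0.1,0,1],[0.01,0.02,-0.13,0,1],[0.025,0.06,-0.13,0,1],[0.04,0.1,-0.13,0,1],[0.055,0.14,-0.13,0,1],[0.055,0.14,-0.13,0,1],[0.055,0.14,-0.13,0,1]],
])

```text
clock: 8.8
tcp_pos: [395.0, 339.3, 105.0]
tool_rot: [-0.0, -0.008, 1.0, -0.0]
force: [-0.0, -0.2, 0.0]
gripper_width: 85.2
grasp_force: 0.0
```

arm_command([
  [[0,0,0.03,0,1],[0,0,0.06,0,1],[0,0,0.08,0,1],[0,0,0.092,0,1],[0,0,0.096,0,1],[0,0,0.096,0,1],[0,0,0.096,0,0],[0,0,0.096,0,0],[0,0,0.096,0,0],[0,0,0.096,0,0],[0,0,0.096,0,0],[0,0,0.096,0,0],[0,0,0.096,0,0]],
], grip_force=110)

```text
clock: 10.1
tcp_pos: [395.9, 339.0, 9.8]
tool_rot: [0.0, -0.007, 1.0, 0.0]
force: [-1.6, 0.7, 5.0]
gripper_width: 18.4
grasp_force: 106.7
```

Gripped: 18 mm wide at 107 N. Next I lift and carry the head over the dowel at a moderate speed.

arm_command([
  [[0,0,-0.015,0,0],[0,0,-0.04,0,0],[0,0,-0.07,0,0],[0,0,-0.1,0,0],[0,0,-0.12,0,0],[-0.008,-0.02,-0.13,0,0],[-0.016,-0.048,-0.13,0,0],[-0.026,-0.08,-0.13,0,0],[-0.037,-0.11,-0.13,0,0],[-0.047,-0.14,-0.13,0,0],[-0.058,-0.17,-0.13,0,0],[-0.068,-0.2,-0.13,0,0],[-0.079,-0.23,-0.13,0,0],[-0.089,-0.26,-0.13,0,0],[-0.098,-0.285,-0.13,0,0],[-0.104,-0.305,-0.13,0,0],[-0.108,-0.319,-0.13,0,0],[-0.108,-0.319,-0.13,0,0],[-0.108,-0.319,-0.13,0,0],[-0.108,-0.319,-0.13,0,0]],
])

```text
clock: 12.1
tcp_pos: [507.8, 22.0, 139.2]
tool_rot: [-0.0, -0.008, 1.0, 0.0]
force: [1.4, -0.3, -4.5]
gripper_width: 18.3
grasp_force: 107.6
```

Run:
```python
from station import r, imaging
from h import *
p,R=tool(); o=r.get_obs(); print(p,o["force"],o["ft_torque"],o["gripper_width"],o["grasp_force"])
ims=[]
bz=p[2]-9.8
for n in ("scene","top"):
    d=imaging.get_image(n); np.savez(f"pics/{n}4.npz",**d)
    a=proj(d,(561,22,82)); b=proj(d,(p[0]+51,p[1]+1,bz)); b2=proj(d,(p[0]+51,p[1]+1,bz+90)); print(n,a,b,b2)
    x0,y0=int(b[0])-40,int(b[1])-48
    c=cv2.convertScaleAbs(cv2.resize(d["color"][y0:y0+88,x0:x0+80],(400,440),interpolation=cv2.INTER_CUBIC),alpha=1.8)
    for q,k in ((a,(0,0,255)),(b,(255,0,0)),(b2,(0,255,0))): cv2.drawMarker(c,tuple(int(v) for v in (q-[x0,y0])*5),k,0,14)
    ims.append(c)
cv2.imwrite("pics/m5.png",np.hstack(ims))
```

```text
[507.83805785  21.99812625 139.15072879] [ 1.36399252 -0.27244835 -4.51011801] [0.02699502 0.19461414 0.05529842] 18.32701511764615 107.64310956001282
scene [308.54193823 255.81231304] [309.33195087 243.13340316] [309.15703884 217.2723984 ]
top [311.79727683 230.47727224] [311.25035252 227.70696071] [311.00669786 219.71574806]
```

View pics/m5.png

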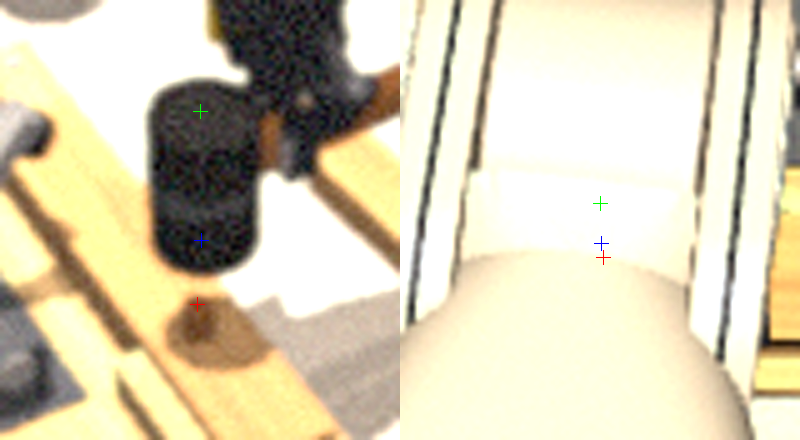

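The mallet is held level with its head at scene (200,110–240) in the crop, directly above the dowel at (200,310); the markers agree. Driving down.

arm_command([
  [[0,0,0.02,0,0],[0,0,0.035,0,0],[0,0,0.042,0,0],[0,0,0.045,0,0],[0,0,0.048,0,0],[0,0,0.051,0,0],[0,0,0.054,0,0],[0,0,0.057,0,0],[0,0,0.06,0,0],[0,0,0.063,0,0],[0,0,0.066,0,0],[0,0,0.068,0,0],[0,0,0.07,0,0],[0,0,0.07,0,0],[0,0,0.07,0,0]],
])

```text
clock: 13.7
tcp_pos: [508.5, 21.2, 69.0]
tool_rot: [0.0, -0.007, 1.0, 0.0]
force: [1.2, 1.9, -0.7]
gripper_width: 18.6
grasp_force: 108.4
```

arm_command([
  [[0,0,0.001,0,0],[0,0,0.002,0,0],[0,0,0.003,0,0],[0,0,0.003,0,0],[0,0,0.003,0,0]],
])

```text
clock: 14.2
tcp_pos: [508.4, 21.2, 67.7]
tool_rot: [0.001, -0.007, 1.0, -0.0]
force: [-6.8, 3.3, 18.8]
gripper_width: 18.5
grasp_force: 111.5
```

arm_command([
  [[0,0,0.001,0,0],[0,0,0.002,0,0],[0,0,0.002,0,0],[0,0,0.002,0,0],[0,0,-0.01,0,0],[0,0,-0.03,0,0],[0,0,-0.06,0,0],[0,0,-0.08,0,0],[0,0,-0.08,0,0]],
])

```text
clock: 15.1
tcp_pos: [509.5, 20.7, 148.2]
tool_rot: [0.002, -0.007, 1.0, -0.001]
force: [0.2, 0.5, -4.5]
gripper_width: 18.7
grasp_force: 107.9
```

arm_command([
  [[0.004,0.01,0,0,0],[0.01,0.03,0,0,0],[0.02,0.06,0,0,0],[0.031,0.09,0,0,0],[0.041,0.12,0,0,0],[0.052,0.15,0,0,0],[0.062,0.18,0,0,0],[0.073,0.21,0,0,0],[0.083,0.24,0,0,0],[0.094,0.27,0,0,0],[0.101,0.295,0,0,0],[0.106,0.311,0,0,0],[0.108,0.318,0,0,0],[0.108,0.318,0,0,0],[0.108,0.318,0,0,0]],
])

```text
clock: 16.6
tcp_pos: [395.4, 337.0, 145.5]
tool_rot: [-0.001, -0.007, 1.0, -0.001]
force: [0.2, -0.1, -4.1]
gripper_width: 18.7
grasp_force: 107.7
```

Run:
```python
from station import r, imaging
from h import *
p,R=tool(); print(p,r.get_obs()["ft_torque"])
ims=[]
for n,b in (("scene",(285,235,335,275)),("top",(290,210,340,250))):
    d=imaging.get_image(n); np.savez(f"pics/{n}5.npz",**d); x0,y0,x1,y1=b
    for z in (58,82): print(n,z,proj(d,(561,22,z)).round(1))
    c=d["color"][y0:y1,x0:x1]; hsv=cv2.cvtColor(c,cv2.COLOR_BGR2HSV)
    for k in (load(n+"0")["color"][y0:y1,x0:x1],c):
        h_=cv2.cvtColor(k,cv2.COLOR_BGR2HSV); m=(h_[...,0]<14)&(h_[...,1]>110)&(h_[...,2]>40)
        ys,xs=np.where(m); print(len(xs), (xs.mean()+x0,ys.mean()+y0,ys.min()+y0,ys.max()+y0) if len(xs) else "")
    ims.append(cv2.convertScaleAbs(cv2.resize(c,(400,320),interpolation=cv2.INTER_CUBIC),alpha=1.5))
cv2.imwrite("pics/m6.png",np.hstack(ims))
```

```text
[395.36927603 337.00101805 145.49397709] [-0.01968795  0.14768876  0.04497263]
scene 58 [308.6 262. ]
scene 82 [308.5 255.8]
35 (np.float64(303.8857142857143), np.float64(257.8857142857143), np.int64(252), np.int64(262))
22 (np.float64(298.3181818181818), np.float64(258.77272727272725), np.int64(251), np.int64(262))
top 58 [311.8 232.3]
top 82 [311.8 230.5]
14 (np.float64(312.57142857142856), np.float64(233.0), np.int64(228), np.int64(247))
6 (np.float64(315.1666666666667), np.float64(239.33333333333334), np.int64(230), np.int64(247))
```

View pics/m6.png

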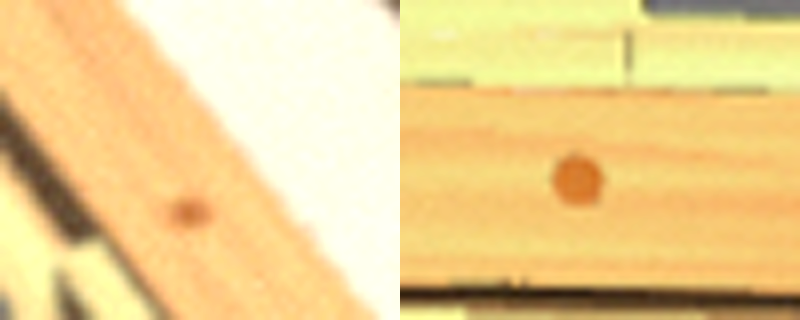

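The dowel is now flush: a flat disc at m6 (190,213) and (578,180), with no side visible. Now I set the mallet down where it stood.

arm_command([
  [[0,0,0.02,0,0],[0,0,0.05,0,0],[0,0,0.08,0,0],[0,0,0.105,0,0],[0,0,0.12,0,0],[0,0,0.128,0,0],[0,0,0.131,0,0],[0,0,0.133,0,0],[0,0,0.135,0,0],[0,0,0.135,0,0]],
])

```text
clock: 17.7
tcp_pos: [396.0, 337.7, 11.7]
tool_rot: [0.0, -0.007, 1.0, 0.0]
force: [1.0, 0.6, -4.4]
gripper_width: 18.5
grasp_force: 107.8
```

arm_command([
  [[0,0,0.001,0,0],[0,0,0.002,0,0],[0,0,0.002,0,0]],
])

```text
clock: 18.0
tcp_pos: [395.8, 337.8, 9.9]
tool_rot: [0.0, -0.007, 1.0, 0.0]
force: [-2.1, -0.9, 2.2]
gripper_width: 18.1
grasp_force: 109.0
```

arm_command([
  [[0,0,0.001,0,0],[0,0,0.001,0,0.4],[0,0,0,0,0.7],[0,0,0,0,1],[0,0,0,0,1],[0,0,0,0,1],[0,0,0,0,1],[0,0,0,0,1],[0,0,-0.02,0,1],[0,0,-0.05,0,1],[0,0,-0.09,0,1],[0,0,-0.14,0,1],[0,0,-0.19,0,1],[0,0,-0.19,0,1]],
])

```text
clock: 19.4
tcp_pos: [397.8, 339.0, 205.9]
tool_rot: [0.004, -0.007, 1.0, 0.003]
force: [1.4, 0.6, -0.0]
gripper_width: 84.8
grasp_force: 0.0
```

Run:
```python
from station import r, imaging
from h import *
p,R=tool(); print(p)
d=imaging.get_image("scene"); np.savez("pics/scene6.npz",**d)
for n in ("scene0","scene6"):
    g=load(n)["color"][300:355,398:432].max(2); m=(g<60).astype(np.uint8)
    _,l,st,ce=cv2.connectedComponentsWithStats(m); k=1+st[1:,4].argmax(); print(n,st[k],ce[k]+[398,300])
    im=load(n)["color"][285:335,425:485]; hsv=cv2.cvtColor(im,cv2.COLOR_BGR2HSV); w=((hsv[...,1]>120)&(im.max(2)>50)).astype(np.uint8)
    _,l,st,ce=cv2.connectedComponentsWithStats(w); k=1+st[1:,4].argmax(); print(st[k],ce[k]+[425,285])
rows((450,150,220),(560,-60,240),(640,-185,230),yaw=90-1.26)
```

```text
[397.82428757 338.98137424 205.85094431]
scene0 [  5  10  29  39 818] [415.85696822 328.79095355]
[  4   6  48  33 426] [451.89201878 306.74413146]
scene6 [  4   9  29  39 827] [415.33494559 327.7496977 ]
[  4   5  47  33 419] [451.61575179 305.36515513]
tcp [397.  338.4 202.6] yaw -179.17 zaxis [ 0.005  0.003 -1.   ] turn 92.09
(450, 150, 220) -> [-0.0504, -0.1891, -0.0178]
(560, -60, 240) -> [-0.1574, -0.4006, -0.0379]
(640, -185, 230) -> [-0.2355, -0.5268, -0.0278]
```

The mallet stands where it was, within a pixel. Next I close the fingers, turn 92° and fly above the gap left of the catch tab.

Converted, 92 degrees / 180 = 0.5111.

arm_command([
  [[0,-0.02,-0.03,0.0444,0],[-0.01,-0.055,-0.048,0.0889,0],[-0.025,-0.09,-0.048,0.1333,0],[-0.04,-0.13,-0.048,0.1778,0],[-0.06,-0.17,-0.048,0.2222,0],[-0.08,-0.21,-0.048,0.2667,0],[-0.1,-0.25,-0.048,0.3111,0],[-0.125,-0.29,-0.048,0.3556,0],[-0.15,-0.33,-0.048,0.4,0],[-0.17,-0.37,-0.048,0.4444,0],[-0.19,-0.41,-0.048,0.4889,0],[-0.21,-0.45,-0.048,0.5111,0],[-0.23,-0.485,-0.048,0.5111,0],[-0.243,-0.51,-0.048,0.5111,0],[-0.2475,-0.5256,-0.048,0.5111,0],[-0.2475,-0.5256,-0.048,0.5111,0],[-0.2475,-0.5256,-0.048,0.5111,0]],
])

```text
clock: 21.15
tcp_pos: [650.3, -183.8, 246.6]
tool_rot: [-0.001, 0.714, 0.7, -0.0]
force: [-0.6, 0.1, -0.5]
gripper_width: -0.1
grasp_force: 0.0
```

Run:
```python
from h import *
rows((652,-184,146),(652,-205,146),yaw=90-1.26)
```

```text
tcp [ 650.3 -183.8  246.6] yaw 88.82 zaxis [-0.001  0.001 -1.   ] turn 0.08
(652, -184, 146) -> [-0.0003, 0.0019, 0.1006]
(652, -205, 146) -> [-0.0213, 0.0023, 0.1006]
```

arm_command([
  [[0,0.002,0.03,0,0],[0,0.002,0.06,0,0],[0,0.002,0.085,0,0],[0,0.002,0.1,0,0],[0,0.002,0.1,0,0],[-0.005,0.002,0.101,0,0],[-0.01,0.002,0.101,0,0],[-0.014,0.002,0.101,0,0],[-0.018,0.002,0.101,0,0],[-0.022,0.002,0.102,0,0],[-0.026,0.002,0.102,0,0],[-0.03,0.002,0.102,0,0],[-0.03,0.002,0.102,0,0]],
])

```text
clock: 22.45
tcp_pos: [652.1, -215.1, 145.0]
tool_rot: [-0.0, 0.714, 0.7, -0.0]
force: [-0.4, -0.3, 0.8]
gripper_width: 0.1
grasp_force: 0.0
```

arm_command([
  [[-0.004,0,0,0,0],[-0.008,0,0,0,0],[-0.012,0,0.001,0,0],[-0.016,0,0.003,0,0],[-0.02,0,0.006,0,0],[-0.023,0,0.01,0,0],[-0.026,0,0.014,0,0],[-0.029,0,0.018,0,0],[-0.03,0,0.021,0,0],[-0.031,0,0.024,0,0],[-0.031,0,0.024,0,0]],
])

```text
clock: 23.55
tcp_pos: [651.3, -245.4, 120.7]
tool_rot: [-0.0, 0.714, 0.7, -0.0]
force: [0.2, -0.8, -0.8]
gripper_width: -0.1
grasp_force: 0.0
```

Run:
```python
from station import r, imaging
from h import *
np.set_printoptions(precision=1,suppress=True)
p,R=tool(); print(p,r.get_obs()["force"])
c=np.array([616.,-93.5]); y=-.022
def J(a,b,z): return np.array([c[0]+a*np.cos(y)-b*np.sin(y),c[1]+a*np.sin(y)+b*np.cos(y),z])
d=imaging.get_image("scene"); np.savez("pics/scene7.npz",**d)
for a in (0,1.0,1.3): print(a,"tab",proj(d,J(39,-120-75*np.sin(a),125+75*np.cos(a))),"arm",proj(d,J(39,-120+64*np.cos(a),125+64*np.sin(a))))
for n in ("scene0","scene7"):
    g=load(n)["color"][175:225,215:260].max(2); print(n)
    for i in range(0,50): print(175+i,"".join("#" if v<45 else "+" if v<75 else "o" if v<110 else "." for v in g[i]))
```

```text
[ 651.3 -245.4  120.7] [ 0.2 -0.8 -0.8]
0 tab [236.6 185.8] arm [248.5 219.4]
1.0 tab [229.4 183.9] arm [242.4 198.5]
1.3 tab [229.  187.9] arm [239.6 192.9]
scene0
175 o+++++++########+++ooo.......................
176 o+++++++##+###########++o....................
177 .++#+++++#+##############+o..................
178 .+#++++++++##############+o..................
179 .o++++#+++#+#############+oo.................
180 .++++#++++#+#############+oo.................
181 o#+++#+#++###############+ooo................
182 +#+++++++#+##############+oo.................
183 ###+++++++#+##########++++oo.................
184 ##++#+++++#+######++oooooo+o.................
185 ####++++++#######+o.....oo+oo................
186 #####+#++#+#####+o....ooo++oo................
187 #################+oooo+++++o.................
188 ##################++++++++o..................
189 ##################++++++++o..................
190 ##################+++++++o...................
191 ##################+++++++o...................
192 ##################+++++++o...................
193 ###################++++++o.....
[... 3371 characters left out ...]

211 ...................o##+#######+o.....oooooooo
212 ...................o##+########+.....oooooooo
213 ...................o##++########o....oooooooo
214 ...................o+##++#######+o...o++ooooo
215 ....................+##+++#######+o..o++++ooo
216 ...................o+#++++#######++oo++++++++
217 ....................+###++++######+++++++++++
218 ....................o####+++########+++++++++
219 ....................o####+++##########+++++++
220 ....................o####+++++########++ooo++
221 ....................o+###+++++########++ooooo
222 ....................o+####+++++########+oo..o
223 .....................+####+++++########++o...
224 .....................+####++++++#######++o...
```

The tab's bright top edge has moved from (237,185) to (228,188), where an angle of 1.3 predicts (229,188). I'll press slightly further, then rise clear.

arm_command([
  [[-0.001,0,0.002,0,0],[-0.001,0,0.003,0,0],[-0.001,0,0.004,0,0],[-0.001,0,0.004,0,0]],
])

```text
clock: 24.0
tcp_pos: [651.6, -246.5, 117.8]
tool_rot: [0.0, 0.714, 0.7, 0.0]
force: [-1.0, -0.3, 2.6]
gripper_width: -0.1
grasp_force: 1.6
```

arm_command([
  [[0,0,-0.03,0,0],[0,0,-0.07,0,0],[0,0,-0.11,0,0],[0,0,-0.13,0,0],[0.03,0.006,-0.13,0,1],[0.07,0.014,-0.13,0,1],[0.11,0.022,-0.13,0,1],[0.14,0.029,-0.13,0,1],[0.152,0.031,-0.13,0,1],[0.152,0.031,-0.13,0,1],[0.152,0.031,-0.13,0,1],[0.152,0.031,-0.13,0,1]],
], grip_force=60)

```text
clock: 25.2
tcp_pos: [685.4, -96.5, 247.1]
tool_rot: [-0.0, 0.715, 0.699, -0.0]
force: [-0.8, -1.4, -0.7]
gripper_width: 85.6
grasp_force: 0.0
```

Run:
```python
from station import r, imaging
from h import *
d=imaging.get_image("scene"); np.savez("pics/scene8.npz",**d)
g=d["color"][175:225,215:260].max(2)
for i in range(0,50): print(175+i,"".join("#" if v<45 else "+" if v<75 else "o" if v<110 else "." for v in g[i]))
c=np.array([616.,-93.5]); y=-.022
def J(a,b,z): return np.array([c[0]+a*np.cos(y)-b*np.sin(y),c[1]+a*np.sin(y)+b*np.cos(y),z])
for a in (1.1,1.35): print(a,"tab",proj(d,J(39,-120-75*np.sin(a),125+75*np.cos(a))),"arm",proj(d,J(39,-120+64*np.cos(a),125+64*np.sin(a))))
rows((686,-95,163))
```

```text
175 ###############++++oo...................+##++
176 ######################++o...............+##++
177 ########################++o.............o##++
178 #########################+o.............o##++
179 ###########++############+o.............o##++
180 #############+###########+o.............o+##+
181 ##########+#+############+o..............+#++
182 ##########+##############+o...............++o
183 #######++++#+#############o...............ooo
184 ######++++################oo.................
185 ######++++#+##############+oo................
186 ######+++#####++oo+#######+o.................
187 ######++++##+oo...o+#####++o.................
188 #######++++o.......o#####+o..................
189 #######+++o........o+###+oo..................
190 #######+++o.........++oo.....................
191 #######++++o........oo.......................
192 #######+++++.........o.......................
193 #######+++#+o.........oo.....................
194 #######++++#+o........o++o...................
195 ########++###o........o++o...................
196 #############+o.......o++o...................

[... 944 characters left out ...]
ooooo
216 ...................o+##++++#######+ooo+++++++
217 ....................+##++++########+oo+++++++
218 ....................+##+++++########+++++++++
219 ....................o####+++#########++ooo+++
220 ....................o###+++++#########+o..ooo
221 ....................o+###+++++########+......
222 .....................+####+++++#######+o.....
223 .....................+####++++++#######+.....
224 .....................+#####++++++######+o....
1.1 tab [229.17315547 185.00971499] arm [241.45696088 196.54860308]
1.35 tab [229.06960252 188.68127098] arm [239.09630208 192.0786045 ]
tcp [685.4 -96.6 247.2] yaw 88.73 zaxis [-0. -0. -1.] turn None
(686, -95, 163) -> [0.0016, 0.0006, 0.0842]
```

The tab's face now lies flat and bright at (226–237,187–197), so the catch is flipped. Descending onto the cross bar.

arm_command([
  [[0.0016,0.0006,0.025,0,1],[0.0016,0.0006,0.05,0,1],[0.0016,0.0006,0.07,0,1],[0.0016,0.0006,0.08,0,1],[0.0016,0.0006,0.084,0,1],[0.0016,0.0006,0.084,0,1],[0.0016,0.0006,0.084,0,0],[0.0016,0.0006,0.084,0,0],[0.0016,0.0006,0.084,0,0],[0.0016,0.0006,0.084,0,0],[0.0016,0.0006,0.084,0,0],[0.0016,0.0006,0.084,0,0],[0.0016,0.0006,0.084,0,0]],
], grip_force=60)

```text
clock: 26.55
tcp_pos: [686.7, -93.4, 163.7]
tool_rot: [0.001, 0.714, 0.7, 0.0]
force: [2.5, 0.6, 2.7]
gripper_width: 18.0
grasp_force: 58.7
```

Gripped the bar (18 mm, 59 N). I'll pull it along the lever's arc.

arm_command([
  [[0,-0.0074,-0.0013,0,0],[0,-0.0148,-0.0022,0,0],[0,-0.0223,-0.0028,0,0],[0,-0.0298,-0.003,0,0],[0,-0.0373,-0.0028,0,0],[0,-0.0448,-0.0022,0,0],[0,-0.0522,-0.0013,0,0],[0,-0.0596,0,0,0],[0,-0.0669,0.0017,0,0],[0,-0.0741,0.0037,0,0],[0,-0.0812,0.0061,0,0],[0,-0.0882,0.0089,0,0],[0,-0.095,0.012,0,0],[0,-0.1017,0.0154,0,0],[0,-0.1082,0.0192,0,0],[0,-0.1145,0.0232,0,0],[0,-0.1145,0.0232,0,0],[0,-0.1145,0.0232,0,0]],
])

```text
clock: 28.35
tcp_pos: [572.4, -91.0, 141.6]
tool_rot: [0.001, 0.714, 0.7, 0.001]
force: [0.6, 1.5, 10.4]
gripper_width: 18.2
grasp_force: 63.2
```

arm_command([
  [[0,-0.0031,0.0022,0,0],[0,-0.0061,0.004,0,0],[0,-0.0061,0.0042,0,0],[0,-0.0075,0.0053,0,0],[0,-0.0075,0.0053,0,0],[0,-0.0075,0.0053,0,0]],
])

```text
clock: 28.95
tcp_pos: [566.2, -90.9, 136.5]
tool_rot: [0.002, 0.714, 0.7, 0.002]
force: [6.2, 3.3, 9.4]
gripper_width: 18.1
grasp_force: 64.1
```

arm_command([
  [[0,-0.0012,0.0009,0,0],[0,-0.0024,0.0018,0,0],[0,-0.0024,0.0018,0,0],[0,-0.0024,0.0018,0,0],[0,-0.0024,0.0018,0,0]],
])

```text
clock: 29.45
tcp_pos: [565.9, -90.9, 136.2]
tool_rot: [0.004, 0.714, 0.7, 0.004]
force: [11.9, 3.5, 15.7]
gripper_width: 17.9
grasp_force: 64.6
```

The lever is on its stop: it moved 0.3 mm for a 3 mm command, and the travel (−120.8, −27.5 mm) matches 0.85 rad. I'll hand in while holding it.

Run:
```python
from station import r
o=r.get_obs(); print(o["clock"],o["tcp_pos"],o["force"],o["gripper_width"],o["grasp_force"])
print(r.hand_in())
```

```text
29.45 [565.92534963 -90.91915441 136.17387264] [11.94775502  3.46474837 15.66515547] 17.93903294302078 64.64879930019379
the job is handed in; nothing more can be done
None
```

The job is handed in at 29.45 s: the dowel is flush, the mallet is back upright where it stood and let go, the catch is flipped right, and the gripper is holding the lever at its stop; the reported TCP height read 39 mm low, so I corrected for it after a first missed grasp.

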